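# Unlock a tape roll from its spindle and load it in the board's corner

## Task

Take the tall, narrow roll of paper tape off its locking spindle: turn the roll until the slots in its core come under the spindle's two lugs, then slide it straight up and off, without forcing it against the lugs. Set it down gently, flat and same side up, on the plywood board, snug against both fences in their corner, and let go. Leave everything else where it is.

Things in the scene. Friction and masses are not known exactly. Their poses are not given: they have to be found in the camera images.
- roll_centre (a point): Centre (half-way up) of the loose roll of brown paper tape: 58 mm in diameter, 50 mm tall, about 0.13 kg (varies), wound on a white core, upright on the locking stand's spindle; z is up along its axis. Its core is a tube of 34 mm inner diameter, open below. Grip the paper across its diameter, fingers' ends 14 mm or more above its underside (they then pass over the fences).
- keyhole (a point): Point on the roll's axis at the top of the core's keyhole plate, 49 mm above the roll's underside. The plate is 6 mm thick and has a round 19 mm bore and, right across it along this frame's x axis, a straight slot 12 mm wide and 34 mm long, both ends alike (a half turn gives the same fit). At the start the slot is not under the lugs.
- stand: Locking stand, fixed to the table: grey round foot 96 mm in diameter, 14 mm thick, and a steel seat 48 mm in diameter up to 20 mm, where the roll rests. Origin at the centre of the foot's underside, z up the spindle. The spindle is 14 mm thick and ends 82 mm above the table, 12 mm above the resting roll; the roll must rise over 62 mm to come clear. This frame's yaw means nothing.
- lug_level (a point): Point on the spindle's axis, 72 mm above the table, at the underside of its two opposite lugs (each 4 mm wide, 4 mm high, reaching 14 mm from the axis). The roll rises 3 mm, then its plate meets them, unless its slot is within about 12 degrees of them. Their direction varies and is NOT given by this frame.
- seat (a point): Centre of the seat's top, 20 mm above the table. The lugs stay put and the roll turns freely either way. Find the fit by feel (lift lightly, lower, turn on some 9 degrees, lift again) or by looking from above; up to about 160 degrees of turn in one direction can be needed, so let go and regrip on the way.
- board: Plywood board fixed to the table, 200 (x) by 180 (y) by 12 mm thick, origin at the centre of its underside. Two dark wood fences, 12 mm wide and 10 mm high above the board's top, run along its +x edge and its +y edge and meet in a corner. The fences' inner faces are at x = 88 mm and y = 78 mm, so a roll snug in the corner has its axis at x = 59 mm, y = 49 mm in this frame and its underside at 12 mm.
- corner (a point): The point on the board's top face (12 mm above the table) where the inner faces of the two fences meet; axes as the board's.
- weight: Bystander: brass bar weight 55 x 18 x 14 mm lying on the board near the corner opposite the fences. Origin at the centre of its underside.
- widroll: Bystander: the other roll, low and wide (80 mm in diameter, 25 mm tall), on a plain stand (12 mm foot, spindle end 62 mm above the table) farther from the robot. Origin at the centre of its underside. Not to be moved.
- spray: Bystander: aluminium bottle, 56 mm in diameter, 170 mm tall. Origin at the centre of its underside.
- bowl: Bystander: steel bowl, 116 mm across, 45 mm high. Origin at the centre of its underside.
- folder: Bystander: white flat folding bar 130 x 20 x 7 mm lying on the table along x. Origin at the centre of its underside.
- pastebrush: Bystander: paste brush with a wooden handle, 200 mm long, lying flat.
- jar: Bystander: glass jar with a lid, 70 mm in diameter, 90 mm high. Origin at the centre of its underside.
There are look-alikes about, which are no part of the job. Leave any orange or red look-alike of the part that bears roll_centre alone. Leave any purple look-alike of the stand alone.

How it is judged:
On the way:
1. the tape roll has been lifted clear above the spindle it was on (z of roll_centre in the frame of stand above 0.108 m and horizontal distance between roll_centre and stand below 0.03 m), for 0.05 s.
At the end, for the whole second after the job is handed in: The tape roll lies flat on the board, same side up (tilt under 0.06 rad, resting on the board within 3 mm), within 4 mm of touching each of the two fences in their corner, released and at rest (x of roll_centre in the frame of board between 0.055 and 0.062 m and y of roll_centre in the frame of board between 0.045 and 0.052 m and z of roll_centre in the frame of board between 0.034 and 0.04 m and angle between roll_centre's own z axis and vertical below 0.06 rad and linear speed of roll below 0.02 m/s and contact force between the fingers and roll below 0.1 N).
It fails at once if the roll is forced against the locking stand (over 90 N) (contact force between roll and stand above 90 N).
It fails at once if the roll is pressed hard on the board or its fences (over 100 N) (contact force between roll and board above 100 N).
It fails at once if the roll is dropped (falls freely from over about 2 cm) (linear speed of roll above 0.6 m/s and contact force between the fingers and roll below 0.1 N).
It fails at once if a bystander is moved by more than 20 mm (distance of any of weight, widroll, spray, bowl, folder, pastebrush, jar from where it was at the start of the episode above 0.02 m).
It also fails if it takes over 72 s, if anything falls off the work surface, if the arm or the gripper's body presses on something with over 40 N, if the wrist force passes 120 N, or if a joint passes its speed limit or range.

## Robot

A 7-joint arm with a two-finger parallel gripper is mounted at the origin on the work surface. World frame = base frame: x ahead of the robot, y to its left, z up, the work surface at z = 0. Lengths are in m, angles in rad, forces in N, time in s.
With the tool pointing down it reaches from about 0.4 to 0.875 m from the base axis. Payload 19.3 kg.
Tool frame: the origin (TCP) lies midway between the tips of the shut fingers; the grasp point (between the pads) lies 19 mm behind it (bot.tcp_to_grasp is the distance from the TCP to the grasp point, in m); z points along the fingers, y is the direction in which the jaws open and shut (so a half turn about z gives the same grasp; the last joint's range is limited). The gripper opens to 85 mm and grips with 20 to 120 N. Pads are 22 mm wide; open, the fingers measure 114 mm over their backs; the gripper's body (76 mm by 85 mm) begins 54 mm behind the grasp point. The pads swing forward as they close: fully open they stand 13 mm farther back than shut.
Start: joints at [1.144, 0.521, -0.036, 1.599, 0.021, 1.021, -0.113], TCP at [0.218, -0.586, 0.231] pointing down, gripper open.
Joint ranges: [-2.91, 2.91], [-0.3, 2.13], [-1.5, 1.42], [0.17, 2.43], [-1.26, 4.41], [0.16, 1.93], [-2.52, 2.52]. Speed limits (rad/s): [1.89, 1.89, 2.39, 2.39, 3.01, 3.01, 3.01].

## Interface

Orientations are given as [roll, pitch, yaw] about the fixed x, y, z axes, in that order (R = Rz(yaw) Ry(pitch) Rx(roll)).
In Python, from workcell import bot gives the robot as it stands. The module is installed in compiled form; this text tells all that it offers.
- The arm moves only by the tool drive_tool, never from a script. Its argument "series" is a list of rows, each a list of 5 numbers: the opening in per cent of the stroke, from 0 (shut) to 100 (fully open), then the shift along the world's x, y, z in m, then the turn about the world's z in rad. A call has 1 to 12 rows; each row shifts and turns the pose as measured when the row begins; what a row does not reach is not made up. A row lasts 1/10 s, in which the tool goes at most 50 mm and 8.59 degrees, less where a joint would pass 70% of its speed; a pose out of reach is approached as far as the arm can. A call with a gripper value outside its range is refused whole. The fingers move at their own pace and stop on an object; "newtons" is the grip in N (left out, the last holds). Time passes only in rows, so rows that do not move let the fingers close. It gives the time, the measured TCP pose, the force and the opening at its end, in the units of the state.
- bot.observe(): the state, without advancing time (a new reading comes with each control period).
- bot.grab_frame(name): name is "scene" or "side" or "wrist"; returns the picture (384x512x3 uint8, red, green, blue); there is no depth.
- bot.camera_info(name): a dict with "fx", "fy", "cx", "cy" (pixels), "cam_to_world" (4x4, takes a point from camera to world coordinates). Camera axes: x right, y down, z forward; pixel columns grow to the right and rows downward; lengths in m; the calibration is good to about 2 mm. The wrist camera is an equidistant fisheye: a pixel r from the principal point sees the ray r / f radians off the axis. A picture is of the moment at which its call begins: read the wrist's pose just before it. camera_info takes no time and is no camera call; for the wrist camera it gives the pose at the moment of the call.
- bot.job_done(): hands the job in, once; it reports no verdict.
Trained networks look in the newest picture that a camera, given by its name, has taken for a name from the list of things; names that differ only in an ending like _2 or _b are one class to them, and where a whole thing is asked for, a point or a joint stands for the part that bears it (a point fixed in the world has none). Each returns a list of dicts, best first, with "conf" (0 to 1); they miss things now and then, are a little off and sometimes report something else, mostly with a low value. They report only what shows in the picture. A call takes as long as a camera call. They do not tell look-alikes from the thing itself.
- bot.masks_of(camera, target): "mask" (384x512 bool, what is visible of it) and "point" ([column, row] in pixels, amid what is visible of it).
The state is a dict: "clock": time; "qpos": joint angles; "qd": joint speeds; "joint_efforts": joint torques, N m; "position": TCP position; "tool_rot": TCP orientation; "force": force on the tool from outside, world axes, zero at the start; "moment": the same for the moment, N m; "grip_width": finger opening in m.
Only numpy, scipy, OpenCV 4.12 (cv2) and the standard library are available. Lean on these libraries where they do the work, as an engineer would, in place of code of your own. Each camera call takes 0.05 s, during which the arm holds its last target.

## Working session

There is one attempt and no reset: what is moved stays moved. The work goes in short steps, Python scripts to look and compute and a tool call to move; the robot and the scene stay as the last step left them, time stands still between calls to the robot, and variables do not carry over. Pictures are saved under pics/ and viewed, and the job is handed in when it is done.

Besides the shell and the picture viewer there is one more tool, called after "Request:" as name([rows], argument=value, ...), one row to a line, values as JSON. drive_tool: Moves the arm, as the interface text tells. Its arguments: {"type":"object","properties":{"series":{"type":"array","items":{"type":"array","items":{"type":"number"}}},"newtons":{"type":"number"}},"required":["series"]}

```bash
mkdir -p pics
cat > h.py <<'E'
import numpy as np, cv2
from workcell import bot
def save(name,img,scale=1.5):
    cv2.imwrite('pics/'+name,cv2.resize(img[:,:,::-1],None,fx=scale,fy=scale))
def ray(cam,u,v,ci=None):
    ci=ci or bot.camera_info(cam)
    T=np.array(ci['cam_to_world'])
    x=(u-ci['cx'])/ci['fx'];y=(v-ci['cy'])/ci['fy']
    if cam=='wrist':
        r=np.hypot(x,y);s=np.sin(r)/r if r>1e-9 else 1
        d=np.array([x*s,y*s,np.cos(r)])
    else: d=np.array([x,y,1.])
    d=T[:3,:3]@d; return T[:3,3],d/np.linalg.norm(d)
def atz(cam,u,v,z,ci=None):
    o,d=ray(cam,u,v,ci); return o+d*(z-o[2])/d[2]
def proj(cam,p,ci=None):
    ci=ci or bot.camera_info(cam);T=np.array(ci['cam_to_world'])
    q=T[:3,:3].T@(np.array(p)-T[:3,3])
    if cam=='wrist':
        th=np.arctan2(np.hypot(q[0],q[1]),q[2]);n=np.hypot(q[0],q[1])+1e-12
        return ci['cx']+ci['fx']*th*q[0]/n, ci['cy']+ci['fy']*th*q[1]/n
    return ci['cx']+ci['fx']*q[0]/q[2], ci['cy']+ci['fy']*q[1]/q[2]
E
python3 - <<'E'
from h import *
s=bot.observe();print(s)
for c in ['scene','side','wrist']:
    im=bot.grab_frame(c);save(c+'0.png',im)
    ci=bot.camera_info(c);print(c,ci['fx'],np.round(ci['cam_to_world'],3).tolist())
    for t in ['roll_centre','stand','board','keyhole']:
        for d in bot.masks_of(c,t)[:3]: print(c,t,round(d['conf'],2),np.round(d['point']),d['mask'].sum())
E
```

```text
{'clock': 0.0, 'qpos': array([ 1.14380367,  0.5220243 , -0.03632152,  1.59999667,  0.02122962,
        1.02109266, -0.11277932]), 'qd': array([ 0.00148336, -0.00132254, -0.00160287,  0.00043726,  0.00191437,
        0.00114534,  0.00044202]), 'joint_efforts': array([ 1.67228376e-03, -9.27088308e+01,  1.98062003e+00, -3.69914997e+01,
        1.78779551e-02,  8.36724008e-03, -6.36904451e-05]), 'position': array([ 0.21813297, -0.58534438,  0.23072345]), 'tool_rot': array([-3.14046258e+00,  1.08733934e-04,  3.56813617e-01]), 'force': array([ 0.30721275,  0.1448315 , -0.28393314]), 'moment': array([-0.01068768,  0.03587119,  0.01787471]), 'grip_width': 0.08522178883700003}
scene 422.22385800865044 [[-0.506, 0.737, -0.449, 1.226], [0.862, 0.428, -0.271, 0.362], [-0.007, -0.524, -0.852, 1.283], [0.0, 0.0, 0.0, 1.0]]
scene roll_centre 0.75 [279. 211.] 312
scene roll_centre 0.72 [325. 211.] 279
scene roll_centre 0.6 [334. 180.] 305
scene stand 0.95 [370. 200.] 541
scene stand 0.62 [322. 223.] 375
scene board 0.64 [230. 170.] 2173
scene board 0.48 [181. 198.] 812
scene keyhole 0.85 [278. 215.] 313
scene keyhole 0.79 [327. 212.] 273
scene keyhole 0.54 [330. 178.] 291
side 370.2115692402549 [[-0.739, -0.351, 0.574, 0.033], [-0.673, 0.374, -0.638, 0.622], [0.009, -0.858, -0.513, 0.563], [0.0, 0.0, 0.0, 1.0]]
side roll_centre 0.94 [273. 271.] 886
side roll_centre 0.77 [232. 219.] 513
side roll_centre 0.76 [216. 250.] 651
side stand 0.9 [214. 263.] 805
side stand 0.75 [219. 324.] 1987
side stand 0.69 [155. 208.] 1244
side board 0.84 [317. 199.] 2374
side keyhole 0.97 [272. 275.] 847
side keyhole 0.92 [219. 245.] 693
side keyhole 0.57 [238. 217.] 568
wrist 297.3186396354542 [[0.349, -0.905, -0.243, 0.28], [-0.937, -0.337, -0.091, -0.562], [0.0, 0.26, -0.966, 0.374], [0.0, 0.0, 0.0, 1.0]]
```

View pics/scene0.png

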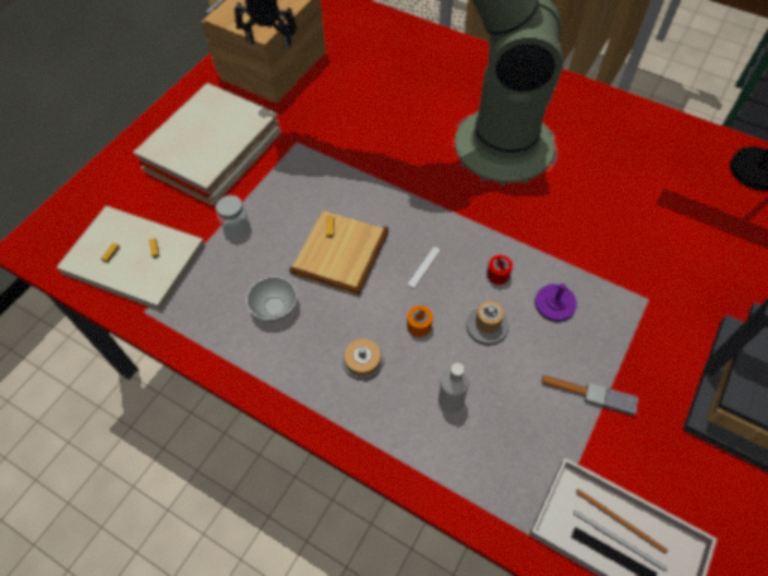

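View pics/side0.png

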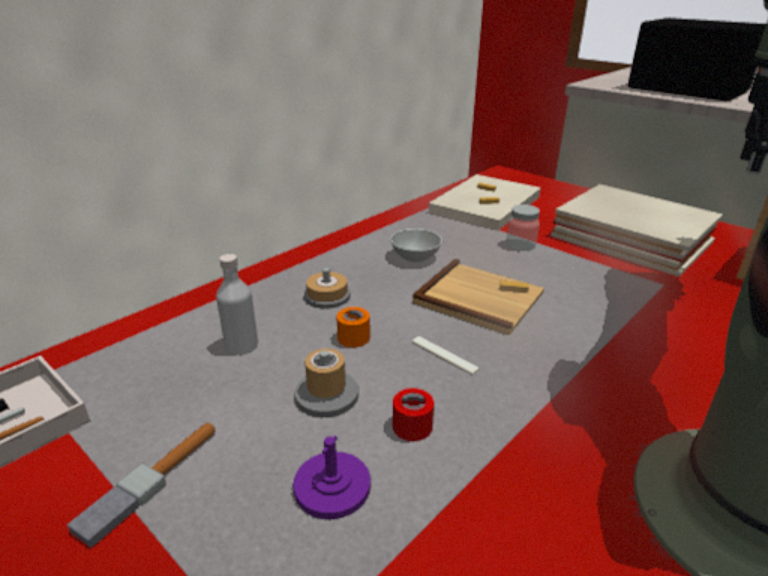

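View pics/wrist0.png

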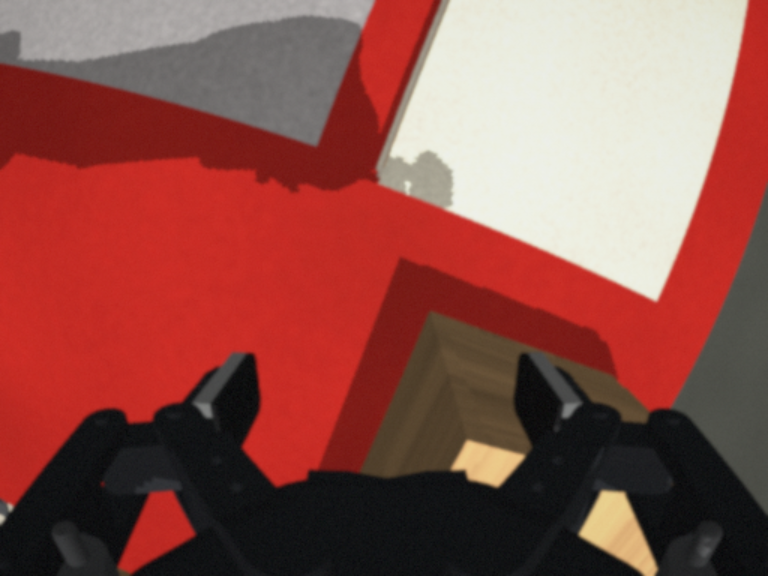

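The target roll is at about (490,316) in the scene view and (325,372) in the side view (1.5x pixels). The board is at about (340,250) in the scene view. The orange, red and purple items are look-alikes. Next I'll measure positions.

Run:
```python
from h import *
for n,(u,v),z in [('rolltop',(490,307),.07),('foot',(488,322),.007),('widtop',(363,352),.037),('orange',(420,315),.05),('red',(500,262),.05),('purple',(556,302),.01),('spraytop',(457,370),.17),('folder',(424,267),.007),('bA',(325,213),.012),('bB',(387,229),.02),('bC',(358,285),.02),('bD',(294,264),.02),('bowl',(272,300),.02),('weight',(330,227),.026),('jar',(231,215),.09)]:
    print(n,np.round(atz('scene',u/1.5,v/1.5,z),3))
for n,(u,v),z in [('rolltop',(325,358),.07),('foot',(326,391),.007),('b',(452,265),.02)]:
    print(n,np.round(atz('side',u/1.5,v/1.5,z),3))
```

```text
rolltop [0.524 0.196 0.07 ]
foot [0.525 0.201 0.007]
widtop [0.745 0.003 0.037]
orange [0.609 0.068 0.05 ]
red [0.391 0.161 0.05 ]
purple [0.4   0.314 0.01 ]
spraytop [0.738 0.216 0.17 ]
folder [0.467 0.002 0.007]
bA [ 0.452 -0.292  0.012]
bB [ 0.422 -0.127  0.02 ]
bC [ 0.596 -0.103  0.02 ]
bD [ 0.623 -0.267  0.02 ]
bowl [ 0.731 -0.254  0.02 ]
weight [ 0.491 -0.25   0.026]
jar [ 0.617 -0.443  0.09 ]
rolltop [0.536 0.201 0.07 ]
foot [0.538 0.202 0.007]
b [ 0.632 -0.241  0.02 ]
```

Request:
drive_tool([
  [100,0.01,0.03,0.02,0],
  [100,0.018,0.043,0.02,0],
  [100,0.018,0.043,0.02,0],
  [100,0.018,0.043,0.01,0],
  [100,0.018,0.043,0,0],
  [100,0.018,0.043,0,0],
  [100,0.018,0.043,0,0],
  [100,0.018,0.043,0,0],
  [100,0.018,0.043,0,0],
  [100,0.018,0.043,0,0],
  [100,0.018,0.043,0,0],
  [100,0.018,0.043,0,0],
])

```text
clock: 1.95
position: [0.427, -0.0672, 0.3046]
tool_rot: [3.136, -0.003, 0.347]
force: [1.2, -0.9, -0.7]
grip_width: 0.0851
```

Request:
drive_tool([
  [100,0.01,0.043,0,0],
  [100,0.01,0.043,0,0],
  [100,0.01,0.043,0,0],
  [100,0.01,0.043,0,0],
  [100,0.01,0.043,-0.01,0],
  [100,0.01,0.043,-0.03,0],
  [100,0,0.01,-0.04,0],
  [100,0,0,-0.04,0],
  [100,0,0,0,0],
  [100,0,0,0,0],
])

```text
clock: 2.95
position: [0.4878, 0.2164, 0.1867]
tool_rot: [3.138, -0.011, 0.354]
force: [0.6, -0.1, 1.2]
grip_width: 0.0853
```

Run:
```python
from h import *
s=bot.observe();print(s['position'],s['tool_rot'],s['qpos'])
im=bot.grab_frame('wrist');save('wrist1.png',im)
ci=bot.camera_info('wrist')
for t in ['roll_centre','stand','keyhole']:
    for d in bot.masks_of('wrist',t)[:3]: print(t,round(d['conf'],2),np.round(d['point']),d['mask'].sum(),atz('wrist',*d['point'],.07))
```

```text
[0.48779587 0.21636075 0.18666125] [ 3.13781903 -0.01053786  0.35351721] [-0.14146076  0.4692061  -0.52161961  1.87519225  0.30859169  0.86677241
 -2.03376287]
roll_centre 0.9 [417. 124.] 2619 [0.60229665 0.0944319  0.07      ]
roll_centre 0.68 [286. 136.] 2676 [0.54208382 0.20951318 0.07      ]
roll_centre 0.66 [268. 270.] 2576 [0.41450133 0.17768292 0.07      ]
stand 0.66 [155. 210.] 4182 [0.43514331 0.30124735 0.07      ]
keyhole 0.9 [286. 135.] 2852 [0.54306479 0.20988419 0.07      ]
keyhole 0.79 [415. 122.] 2627 [0.60297945 0.09690532 0.07      ]
keyhole 0.61 [269. 270.] 2623 [0.41438241 0.17719392 0.07      ]
```

View pics/wrist1.png

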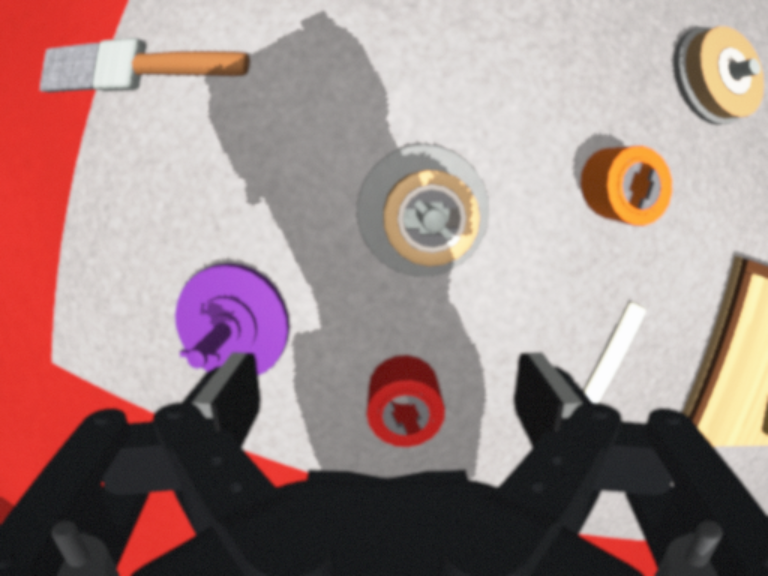

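Run:
```python
import cv2
im=cv2.imread('pics/wrist1.png');im=cv2.resize(im,(512,384),interpolation=cv2.INTER_AREA)
cv2.imwrite('pics/c1.png',cv2.resize(im[90:190,230:335],None,fx=6,fy=6,interpolation=cv2.INTER_CUBIC))
from h import *
print(atz('wrist',288,145,.07), atz('wrist',289,145,.07),atz('wrist',288,145,.082))
```

```text
[0.53544859 0.20498553 0.07      ] [0.53576336 0.20415534 0.07      ] [0.5360328  0.20656516 0.082     ]
```

View pics/c1.png

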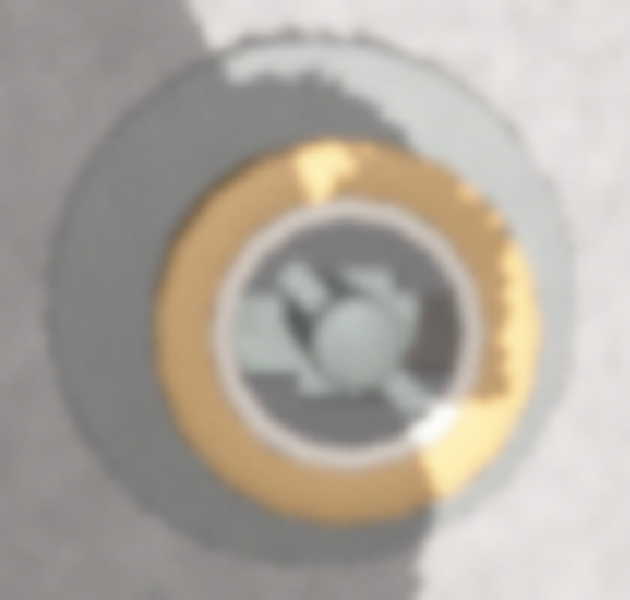

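Request:
drive_tool([
  [100,0.006,-0.005,0,0.149],
  [100,0.006,-0.005,0,0.149],
  [100,0.006,-0.005,0,0.149],
  [100,0.006,-0.005,0,0.149],
  [100,0.006,-0.005,0,0.149],
  [100,0.006,-0.005,0,0.149],
  [100,0.006,-0.005,0,0.149],
  [100,0.006,-0.005,0,0.149],
  [100,0.006,-0.005,0,0.149],
  [100,0.006,-0.005,0,0.149],
  [100,0.004,-0.003,-0.02,0.149],
  [100,0,0,0,0],
])

```text
clock: 4.35
position: [0.5631, 0.1554, 0.1851]
tool_rot: [3.117, -0.018, 2.006]
force: [-0.8, -0.6, 0.6]
grip_width: 0.0853
```

Request:
drive_tool([
  [100,0,0,0,0],
  [100,0,0,0,0],
])

```text
clock: 4.55
position: [0.5636, 0.1553, 0.1875]
tool_rot: [3.115, -0.017, 1.997]
force: [-0.6, 0.7, -0.7]
grip_width: 0.0853
```

Run:
```python
from h import *
s=bot.observe();print(s['position'],s['tool_rot'],s['qpos'],s['clock'])
im=bot.grab_frame('wrist');save('wrist2.png',im)
ci=bot.camera_info('wrist');np.save('ci2.npy',ci,allow_pickle=True)
cv2.imwrite('pics/raw2.png',im[:,:,::-1])
for t in ['keyhole','roll_centre']:
    for d in bot.masks_of('wrist',t)[:3]:
        print(t,round(d['conf'],2),np.round(d['point']),atz('wrist',*d['point'],.07,ci))
p=proj('wrist',(.535,.205,.07),ci);print(p)
u,v=map(int,p)
cv2.imwrite('pics/c2.png',cv2.resize(im[max(v-50,0):v+50,u-50:u+50,::-1],None,fx=6,fy=6,interpolation=cv2.INTER_CUBIC))
print(u-50,max(v-50,0))
```

```text
[0.56360113 0.15528611 0.18746906] [ 3.11520398 -0.01742877  1.99719739] [ 0.24860375  0.64129648 -0.89778712  1.74211042  0.56655621  1.01128148
 -0.42423936] 4.55
keyhole 0.86 [112. 107.] [0.410396   0.17455934 0.07      ]
keyhole 0.82 [263. 264.] [0.60239817 0.0909677  0.07      ]
keyhole 0.74 [234. 124.] [0.52364185 0.20271562 0.07      ]
roll_centre 0.96 [114. 112.] [0.41427123 0.17144301 0.07      ]
roll_centre 0.86 [262. 264.] [0.60149981 0.09008649 0.07      ]
roll_centre 0.58 [238. 124.] [0.5269275  0.20435415 0.07      ]
(np.float64(247.14543481556558), np.float64(127.05490273738108))
197 77
```

View pics/c2.png

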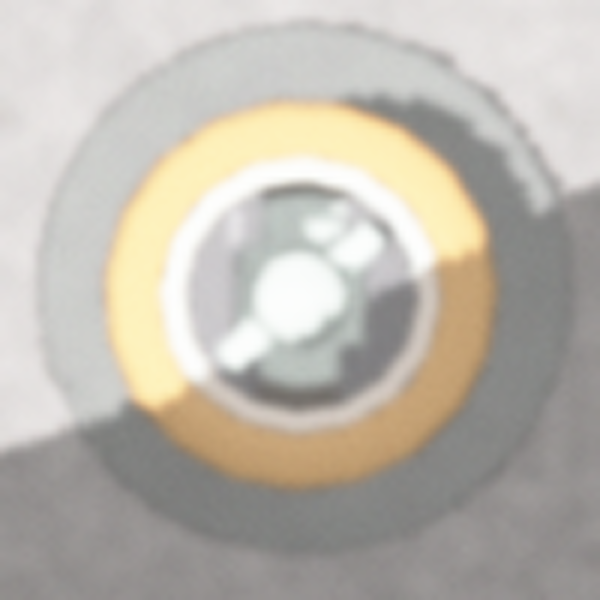

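View pics/wrist2.png

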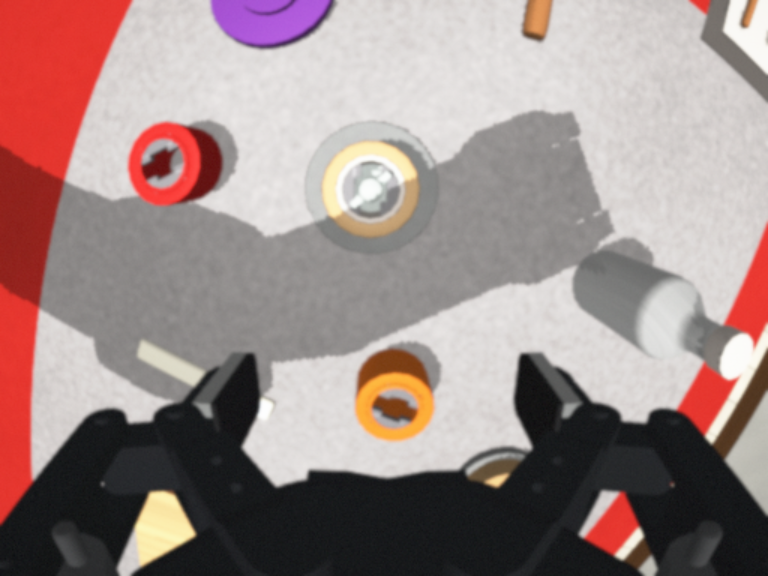

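Run:
```python
from h import *
ci=np.load('ci2.npy',allow_pickle=True).item()
f=lambda x,y,z: atz('wrist',x/6+197,y/6+77,z,ci)[:2]
print('roll',f(301,294,.07),'spin',f(299,292,.082),'foot',f(305,288,.014))
a,b=f(238,355,.076),f(368,240,.076);d=b-a;print('lug',np.degrees(np.arctan2(d[1],d[0])),np.linalg.norm(d))
a,b=f(303,370,.069),f(295,200,.069);d=b-a;print('slot',np.degrees(np.arctan2(d[1],d[0])))
im=cv2.imread('pics/raw2.png');c=im[105:147,227:269]
c=cv2.resize(c,None,fx=14,fy=14,interpolation=cv2.INTER_CUBIC)
cv2.imwrite('pics/c2b.png',c)
```

```text
roll [0.53463638 0.20585377] spin [0.53424623 0.20628956] foot [0.5349462  0.20574438]
lug 65.8742176298868 0.024736132249942002
slot 116.88742965625414
```

View pics/c2b.png

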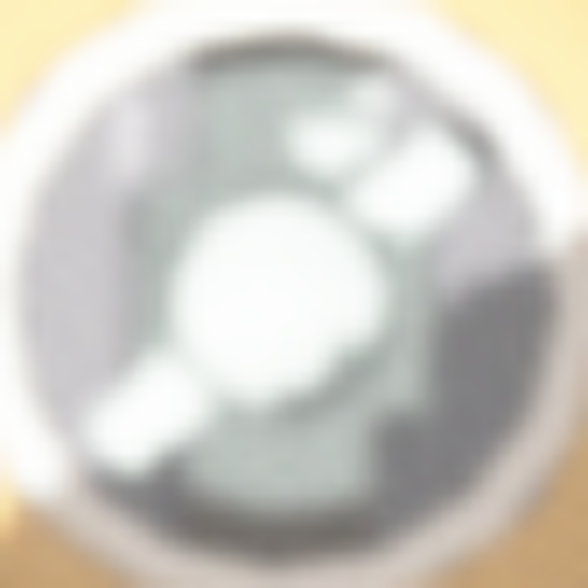

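Request:
drive_tool([
  [100,-0.01,0.017,0,0],
  [100,-0.01,0.017,0,0],
  [100,-0.009,0.0167,0,0],
  [100,0,0,-0.02,0],
  [100,0,0,-0.03,0],
  [100,0,0,-0.02,0],
  [100,0,0,0,0],
  [100,0,0,0,0],
])

```text
clock: 5.5
position: [0.5334, 0.2108, 0.1197]
tool_rot: [3.11, -0.015, 1.993]
force: [0.5, 0.1, 0.6]
grip_width: 0.0855
```

Run:
```python
from h import *
im=bot.grab_frame('wrist');save('wrist3.png',im)
s=bot.observe();print(s['position'],s['tool_rot'],s['qpos'],s['clock'])
```

```text
[0.53346375 0.21070091 0.11977706] [ 3.10950405 -0.01545768  1.99321131] [ 0.10275708  0.70315097 -0.83453199  1.83052322  0.66119743  0.87258551
 -0.62005796] 5.55
```

View pics/wrist3.png

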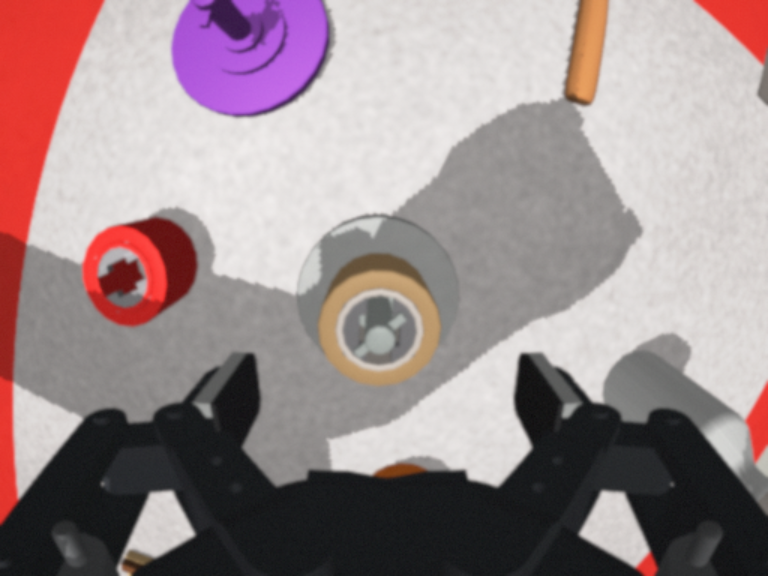

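Run:
```python
from h import *
print(atz('wrist',379.5/1.5,331/1.5,.07),atz('wrist',378.5/1.5,292/1.5,.014),atz('wrist',378/1.5,340/1.5,.082))
```

```text
[0.5343905  0.20557154 0.07      ] [0.53314559 0.20927131 0.014     ] [0.53355382 0.20534996 0.082     ]
```

Consistent at (0.534, 0.2055). I'll descend with a small correction.

Request:
drive_tool([
  [100,0.001,-0.004,-0.02,0],
  [100,0,0,-0.02,0],
  [100,0,0,-0.02,0],
  [100,0,0,-0.015,0],
  [100,0,0,-0.005,0],
  [100,0,0,0,0],
])

```text
clock: 6.15
position: [0.5385, 0.2076, 0.0441]
tool_rot: [3.1, -0.014, 1.99]
force: [-0.4, -0.0, 0.2]
grip_width: 0.0854
```

Request:
drive_tool([
  [100,-0.005,-0.002,-0.005,0],
  [100,0,0,0,0],
  [60,0,0,0,0],
  [60,0,0,0,0],
  [60,0,0,0,0],
  [60,0,0,0,0],
  [60,0,0,0,0],
  [60,0,0,0,0],
], newtons=30)

```text
clock: 6.95
position: [0.5344, 0.2059, 0.042]
tool_rot: [3.096, -0.013, 1.989]
force: [0.8, 0.4, -1.5]
grip_width: 0.0582
```

Request:
drive_tool([
  [40,0,0,0,0],
  [40,0,0,0,0],
  [40,0,0,0,-0.06],
  [40,0,0,0,-0.06],
  [40,0,0,0,-0.06],
  [40,0,0,0,-0.06],
  [40,0,0,0,0],
], newtons=30)

```text
clock: 7.65
position: [0.5344, 0.2056, 0.0417]
tool_rot: [3.097, -0.013, 1.74]
force: [0.1, 0.3, -1.7]
grip_width: 0.058
```

Run:
```python
from h import *
im=bot.grab_frame('wrist');save('wrist4.png',im)
s=bot.observe();print(s['position'],s['tool_rot'],s['qpos'],s['clock'],s['force'],s['moment'])
```

```text
[0.53439106 0.20561815 0.04165325] [ 3.09675931 -0.01344088  1.74203876] [-4.73686742e-04  7.77945070e-01 -6.72507948e-01  1.88413510e+00
  7.52652790e-01  6.97370277e-01 -9.45397064e-01] 7.7 [ 0.00459771  0.05410317 -0.643015  ] [-0.0227442  -0.00991478 -0.01761863]
```

View pics/wrist4.png

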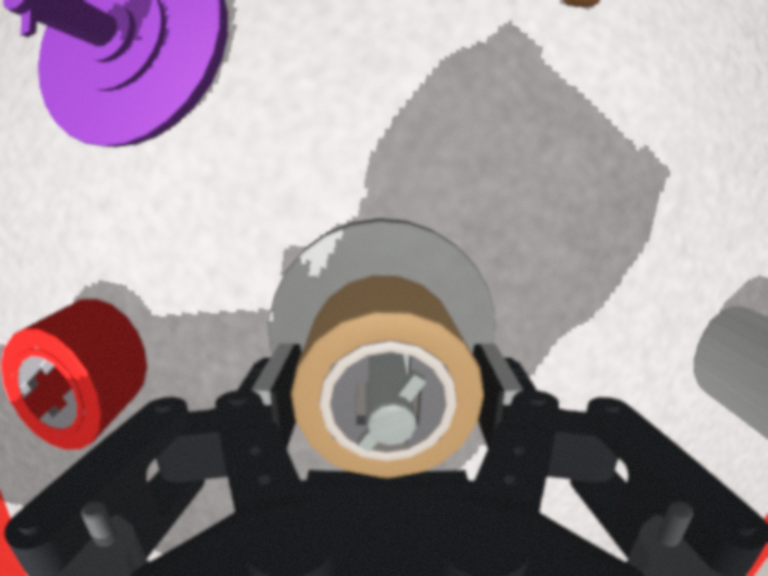

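Request:
drive_tool([
  [40,0,0,0,-0.07],
  [40,0,0,0,-0.07],
  [40,0,0,0,-0.07],
  [40,0,0,0,-0.07],
  [40,0,0,0,-0.07],
  [40,0,0,0,-0.07],
  [40,0,0,0,-0.07],
  [40,0,0,0,-0.07],
  [40,0,0,0,-0.01],
  [40,0,0,0,0],
])

```text
clock: 8.7
position: [0.5343, 0.2047, 0.0416]
tool_rot: [3.098, -0.012, 1.171]
force: [0.3, -0.9, 0.1]
grip_width: 0.0579
```

Run:
```python
from h import *
im=bot.grab_frame('wrist')
cv2.imwrite('pics/c5.png',cv2.resize(im[220:320,200:320,::-1],None,fx=6,fy=6,interpolation=cv2.INTER_CUBIC))
s=bot.observe();print(s['position'],s['tool_rot'],s['qpos'],s['clock'],s['force'],s['moment'])
```

```text
[0.53425093 0.20475063 0.04159854] [ 3.09788437 -0.01219619  1.17079664] [-0.11337249  0.74053068 -0.5248569   1.88461889  0.64204071  0.65209649
 -1.44009554] 8.75 [-0.85943855 -0.09569801  0.21856667] [ 0.01204317  0.13627897 -0.00591306]
```

View pics/c5.png

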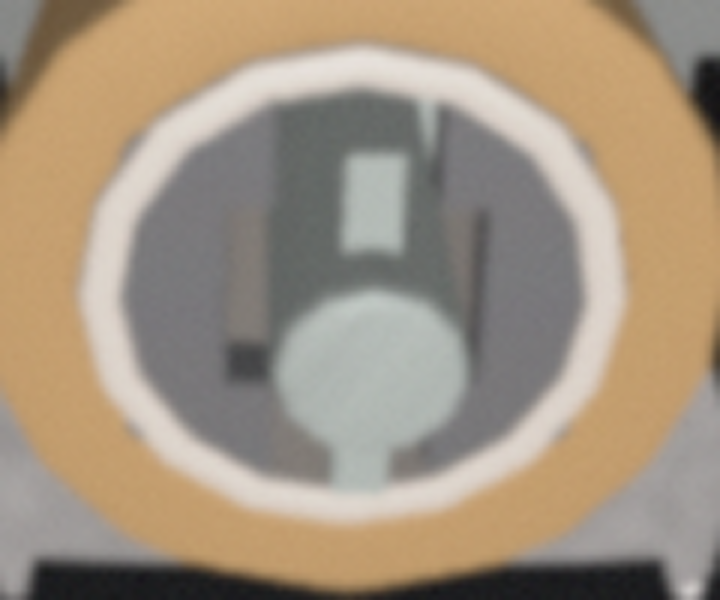

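The lug now runs parallel to the slot and sits near its middle. I'll lift lightly.

Request:
drive_tool([
  [40,0,0,0.003,0],
  [40,0,0,0.003,0],
  [40,0,0,0.003,0],
  [40,0,0,0,0],
])

```text
clock: 9.15
position: [0.5342, 0.2045, 0.0512]
tool_rot: [3.098, -0.012, 1.175]
force: [0.0, -1.0, -1.4]
grip_width: 0.0578
```

Run:
```python
from h import *
im=bot.grab_frame('wrist')
cv2.imwrite('pics/c6.png',cv2.resize(im[220:320,200:320,::-1],None,fx=6,fy=6,interpolation=cv2.INTER_CUBIC))
s=bot.observe();print(s['position'],s['tool_rot'],s['force'],s['moment'])
```

```text
[0.53417105 0.20443814 0.05106884] [ 3.09846393 -0.01196248  1.17477414] [ 0.56611524  0.04480926 -0.47877942] [ 0.0031527   0.05574461 -0.05426035]
```

View pics/c6.png

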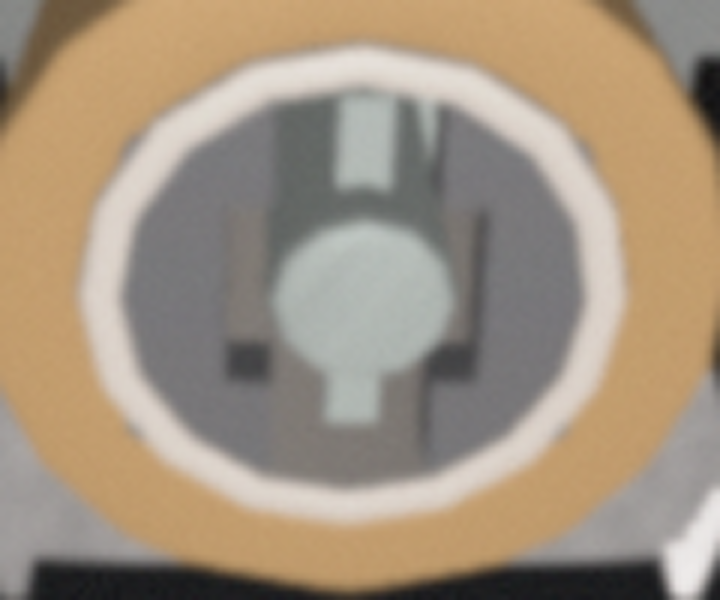

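Request:
drive_tool([
  [40,0,0,0.006,0],
  [40,0,0,0.008,0],
  [40,0,0,0.008,0],
  [40,0,0,0.008,0],
])

```text
clock: 9.6
position: [0.5337, 0.2043, 0.0828]
tool_rot: [3.099, -0.011, 1.175]
force: [-0.8, 0.4, -0.7]
grip_width: 0.0583
```

Request:
drive_tool([
  [40,0,0,0.008,0],
  [40,0,0,0.008,0],
  [40,0,0,0.008,0],
  [40,0,0,0.008,0],
  [40,0,0,0.008,0],
  [40,0,0,0.008,0],
  [40,0,0,0,0],
  [40,0,0,0,0],
])

```text
clock: 10.4
position: [0.5343, 0.2045, 0.1371]
tool_rot: [3.097, -0.013, 1.175]
force: [-0.9, 0.5, -1.9]
grip_width: 0.0581
```

Run:
```python
from h import *
save('wrist7.png',bot.grab_frame('wrist'))
save('side7.png',bot.grab_frame('side'))
save('scene7.png',bot.grab_frame('scene'))
s=bot.observe();print(s['position'],s['tool_rot'],s['force'],s['clock'])
for c in ['scene','side']:
  for d in bot.masks_of(c,'board')[:2]:
    m=d['mask'].astype(np.uint8);print(c,d['conf'],m.sum());cs,_=cv2.findContours(m,0,2);k=max(cs,key=cv2.contourArea);print(cv2.approxPolyDP(k,5,True).reshape(-1,2).tolist())
```

```text
[0.5341795  0.20447966 0.13678472] [ 3.09779436 -0.01243571  1.17526239] [ 0.59802825  0.17356185 -1.32077355] 10.55
scene 0.79 2161
[[215, 141], [193, 181], [238, 195], [258, 152]]
side 0.79 2392
[[275, 200], [339, 222], [361, 192], [335, 193], [335, 184], [301, 173]]
side 0.65 1184
[[217, 233], [214, 245], [197, 258], [198, 270], [209, 277], [238, 266], [236, 252], [220, 246]]
```

View pics/side7.png

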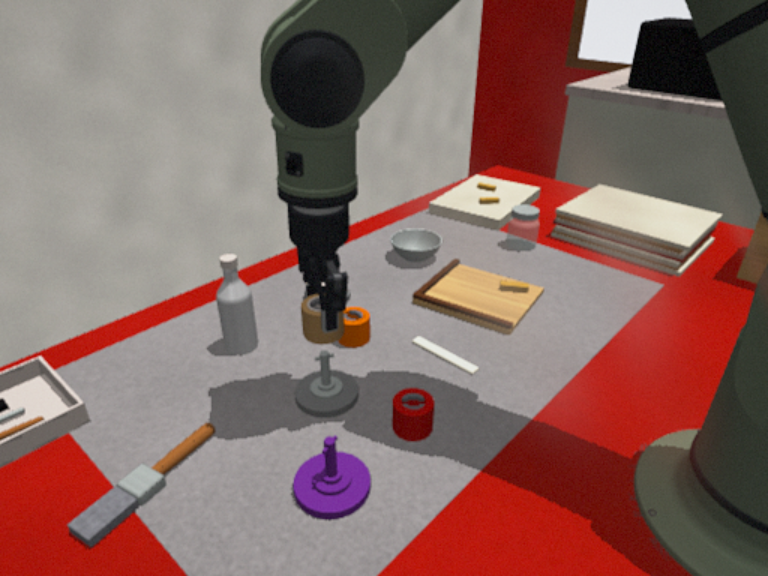

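View pics/wrist7.png

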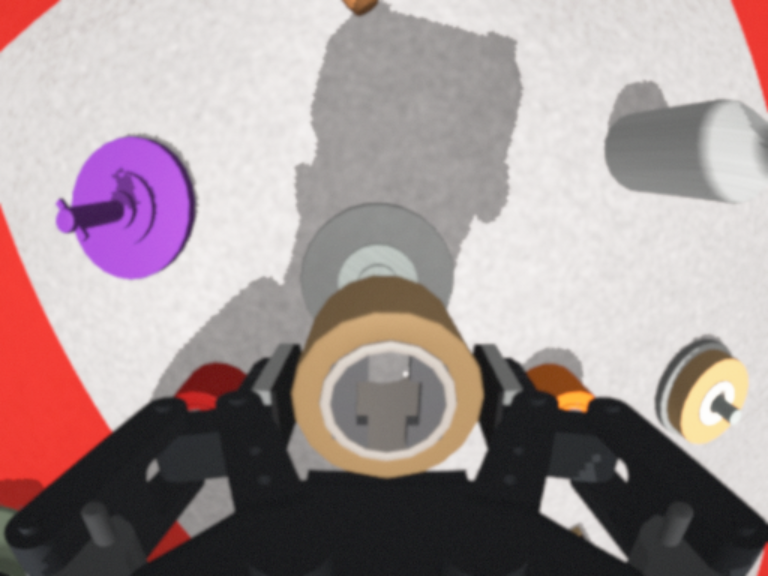

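Request:
drive_tool([
  [40,0,0,0.02,0],
  [40,0,-0.02,0.02,0],
  [40,0,-0.035,0,0],
  [40,0,-0.035,0,0],
  [40,0,-0.035,0,0],
  [40,0,-0.035,0,0],
  [40,0,-0.035,0,0],
  [40,0,-0.035,0,0],
  [40,0,-0.035,0,0],
  [40,0,-0.035,0,0],
  [40,0,-0.035,0,0],
  [40,0,-0.02,0,0],
])

```text
clock: 11.85
position: [0.5304, -0.1602, 0.1759]
tool_rot: [3.102, -0.013, 1.183]
force: [0.1, 0.4, -1.1]
grip_width: 0.0581
```

Request:
drive_tool([
  [40,0,-0.02,0,0],
  [40,0,0,0,0],
  [40,0,0,0,0],
])

```text
clock: 12.15
position: [0.5293, -0.1845, 0.1749]
tool_rot: [3.103, -0.012, 1.178]
force: [0.6, -0.2, -0.7]
grip_width: 0.0578
```

Run:
```python
from h import *
s=bot.observe();print(s['position'],s['tool_rot'],s['force'],s['clock'],s['qpos'])
im=bot.grab_frame('wrist');save('wrist8.png',im);cv2.imwrite('pics/raw8.png',im[:,:,::-1])
np.save('ci8.npy',bot.camera_info('wrist'),allow_pickle=True)
for p in [[215, 141], [193, 181], [238, 195], [258, 152]]: print(atz('scene',*p,.022)[:2])
```

```text
[ 0.52934315 -0.18445847  0.17487948] [ 3.1031479  -0.01221081  1.17765881] [ 0.58844023 -0.18755941 -0.74156478] 12.15 [ 0.70022137  0.53771667 -0.64474863  1.83712062  0.41507561  0.86146607
 -0.53311056]
[ 0.45744061 -0.29523247]
[ 0.64709042 -0.26324716]
[ 0.61593023 -0.09390438]
[ 0.42046708 -0.12824806]
```

View pics/wrist8.png

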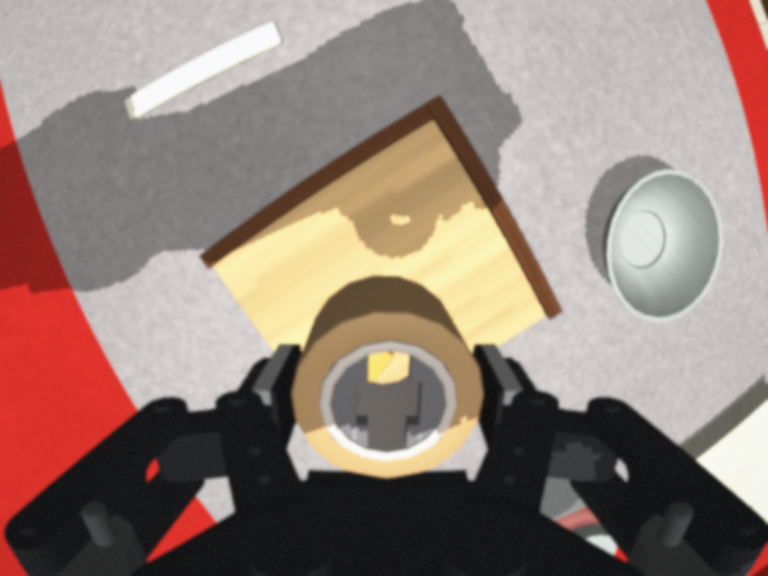

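Run:
```python
import cv2
im=cv2.imread('pics/raw8.png');c=im[50:220,125:385]
cv2.imwrite('pics/c8.png',cv2.resize(c,None,fx=3,fy=3,interpolation=cv2.INTER_CUBIC))
```

```text
(no output)
```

View pics/c8.png

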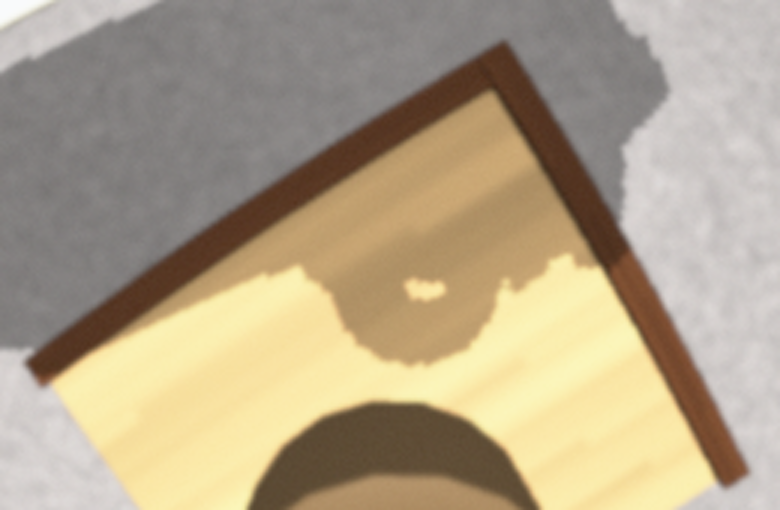

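```bash
cat > fit.py <<'E'
from h import *
from scipy.optimize import least_squares
def fit(ci,pts,crop):
    P=np.array([b for _,b in pts]);U=np.array([[u/crop[2]+crop[0],v/crop[2]+crop[1]] for (u,v),_ in pts])
    def w(q): c,s=np.cos(q[2]),np.sin(q[2]); return np.c_[q[0]+c*P[:,0]-s*P[:,1],q[1]+s*P[:,0]+c*P[:,1],P[:,2]]
    f=lambda q:(np.array([proj('wrist',p,ci) for p in w(q)])-U).ravel()
    r=least_squares(f,[.53,-.19,.17]);print(r.x,np.round(r.fun.reshape(-1,2),1).tolist())
    c,s=np.cos(r.x[2]),np.sin(r.x[2]);q=r.x
    for n,(x,y) in dict(corner=(.088,.078),roll=(.059,.049),roll57=(.057,.047)).items(): print(n,q[0]+c*x-s*y,q[1]+s*x+c*y)
E
python3 - <<'E'
from fit import *
ci=np.load('ci8.npy',allow_pickle=True).item()
fit(ci,[((504,42),(.1,.09,.022)),((27,362),(-.1,.09,.022)),((748,470),(.1,-.09,.022)),((42,385),(-.1,.078,.022)),((724,488),(.088,-.09,.022)),((491,90),(.088,.078,.012))],(125,50,3))
# where is roll axis now relative TCP: roll top circle centre at bottom+50
for z in (.2,.203): print(atz('wrist',388.5/1.5,399/1.5,z,ci))
E
```

```text
[ 0.53106294 -0.19448202  0.17355127] [[0.7, -1.6], [-1.9, -0.3], [1.3, 1.0], [-0.6, 1.3], [0.7, 0.7], [0.0, -0.5]]
corner 0.6042718369275558 -0.10245780041725767
roll 0.5807152417429121 -0.13602991419203841
roll57 0.5790906489715574 -0.1383452323834026
[ 0.52875541 -0.18418334  0.2       ]
[ 0.52926364 -0.18261975  0.203     ]
```

Request:
drive_tool([
  [40,0.01,0.01,0,0],
  [40,0.015,0.013,0,0],
  [40,0.015,0.013,-0.01,0],
  [40,0.006,0.006,-0.02,0],
  [40,0,0,-0.03,0],
  [40,0,0,-0.02,0],
  [40,0,0,-0.01,0],
  [40,0,0,0,0],
  [40,0,0,0,0],
])

```text
clock: 13.1
position: [0.5825, -0.127, 0.0837]
tool_rot: [3.1, -0.016, 1.19]
force: [0.0, -0.0, -2.2]
grip_width: 0.0575
```

Run:
```python
from h import *
s=bot.observe();print(s['position'],s['tool_rot'],s['force'],s['clock'],s['qpos'])
im=bot.grab_frame('wrist');save('wrist9.png',im);cv2.imwrite('pics/raw9.png',im[:,:,::-1])
np.save('ci9.npy',bot.camera_info('wrist'),allow_pickle=True)
```

```text
[ 0.58252915 -0.12704359  0.0837169 ] [ 3.09987297 -0.01639281  1.19004866] [ 0.02203232 -0.0481527  -2.20665261] 13.1 [ 0.50825929  0.70532427 -0.56423553  1.80837893  0.53771999  0.73673845
 -0.72131166]
```

View pics/wrist9.png

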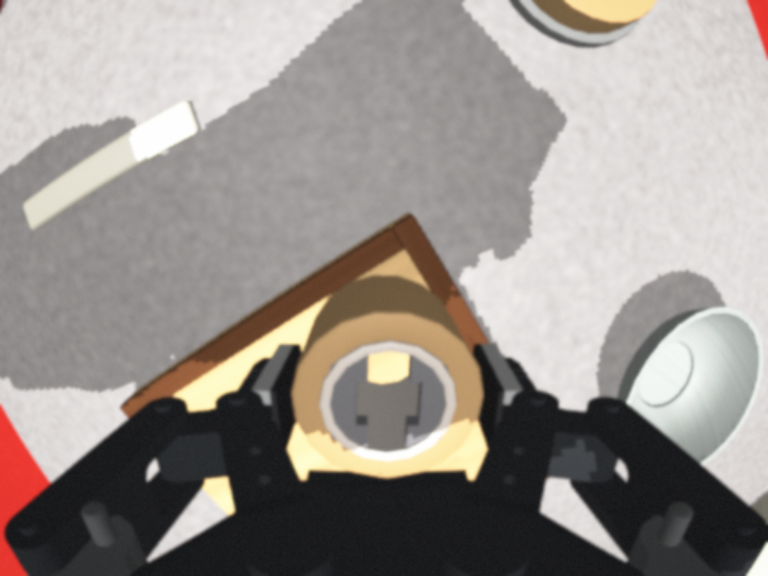

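Run:
```python
from h import *
ci=np.load('ci9.npy',allow_pickle=True).item()
y=.1735;c,s=np.cos(y),np.sin(y)
def rel(px,z,b):
    w=atz('wrist',px[0]/1.5,px[1]/1.5,z,ci)[:2]
    d=np.array([.059,.049])-b
    print(w,'roll->',w+[c*d[0]-s*d[1],s*d[0]+c*d[1]])
rel((411,215),.022,np.array([.1,.09]));rel((402,248),.012,np.array([.088,.078]))
im=cv2.imread('pics/raw9.png');cv2.imwrite('pics/c9.png',cv2.resize(im[130:200,220:340],None,fx=6,fy=6,interpolation=cv2.INTER_CUBIC))
```

```text
[ 0.61276617 -0.08852695] roll-> [ 0.57945958 -0.13598926]
[ 0.60333479 -0.10312178] roll-> [ 0.57977648 -0.13669269]
```

View pics/c9.png

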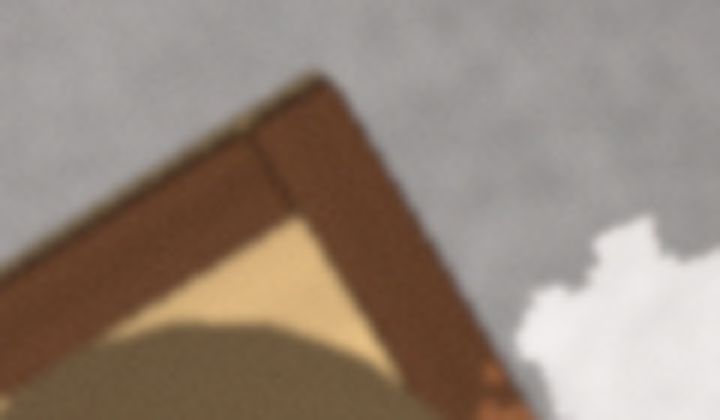

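Run:
```python
from h import *
ci=np.load('ci9.npy',allow_pickle=True).item()
y=.1735;c,s=np.cos(y),np.sin(y)
def rel(px,z,b):
    w=atz('wrist',px[0]/6+220,px[1]/6+130,z,ci)[:2]
    d=np.array([.059,.049])-b
    print(w,'roll->',w+[c*d[0]-s*d[1],s*d[0]+c*d[1]])
rel((328,82),.022,np.array([.1,.09]));rel((297,213),.022,np.array([.088,.078]))
print(atz('wrist',388.5/1.5,399/1.5,.112,ci))
```

```text
[ 0.61311266 -0.08891578] roll-> [ 0.57980607 -0.13637809]
[ 0.60414028 -0.10187472] roll-> [ 0.58058196 -0.13544562]
[ 0.58236553 -0.12524566  0.112     ]
```

Request:
drive_tool([
  [40,-0.0045,-0.0135,0,0],
  [40,0,0,0,0],
  [40,0,0,-0.01,0],
  [40,0,0,-0.01,0],
  [40,0,0,0,0],
])

```text
clock: 13.65
position: [0.5786, -0.1433, 0.0649]
tool_rot: [3.096, -0.016, 1.188]
force: [-0.3, 0.4, -1.1]
grip_width: 0.0581
```

Request:
drive_tool([
  [40,0,0.002,-0.009,0],
  [40,0,0,-0.008,0],
  [40,0,0,-0.005,0],
  [40,0,0,0,0],
  [40,0,0,0,0],
])

```text
clock: 14.15
position: [0.5784, -0.1402, 0.04]
tool_rot: [3.097, -0.017, 1.189]
force: [0.0, 0.9, -0.3]
grip_width: 0.0579
```

Request:
drive_tool([
  [40,0,0,-0.003,0],
  [40,0,0,-0.001,0],
  [40,0,0,0,0],
])

```text
clock: 14.45
position: [0.5787, -0.1403, 0.0362]
tool_rot: [3.096, -0.017, 1.189]
force: [0.4, -0.5, -0.5]
grip_width: 0.0584
```

Request:
drive_tool([
  [40,0.001,0,0,0],
  [40,0.001,0,0,0],
  [40,0,0,0,0],
])

```text
clock: 14.75
position: [0.5811, -0.1405, 0.0366]
tool_rot: [3.096, -0.017, 1.189]
force: [0.5, 1.0, -0.6]
grip_width: 0.0585
```

Request:
drive_tool([
  [40,0.001,0,0,0],
  [40,0.001,0,0,0],
  [40,0,0,0,0],
])

```text
clock: 15.05
position: [0.5818, -0.1406, 0.0363]
tool_rot: [3.098, -0.015, 1.188]
force: [-0.3, 0.5, -0.5]
grip_width: 0.0581
```

Request:
drive_tool([
  [40,0,0.001,0,0],
  [40,0,0.001,0,0],
  [40,0,0.001,0,0],
])

```text
clock: 15.35
position: [0.5817, -0.138, 0.0362]
tool_rot: [3.098, -0.015, 1.188]
force: [-2.5, -0.9, -1.2]
grip_width: 0.0579
```

Request:
drive_tool([
  [40,0,0.0015,0,0],
  [40,0,0.0015,0,0],
  [40,0,0,0,0],
])

```text
clock: 15.65
position: [0.5812, -0.135, 0.036]
tool_rot: [3.099, -0.014, 1.188]
force: [-1.9, -2.2, -1.9]
grip_width: 0.0582
```

Run:
```python
from h import *
s=bot.observe();print(s['position'],s['tool_rot'],s['force'],s['clock'])
im=bot.grab_frame('wrist')
cv2.imwrite('pics/c10.png',cv2.resize(im[130:330,150:370,::-1],None,fx=3,fy=3,interpolation=cv2.INTER_CUBIC))
```

```text
[ 0.58120559 -0.13495696  0.03602671] [ 3.09905421 -0.01371578  1.18757455] [-1.87829989 -2.20468955 -1.9221219 ] 15.65
```

View pics/c10.png

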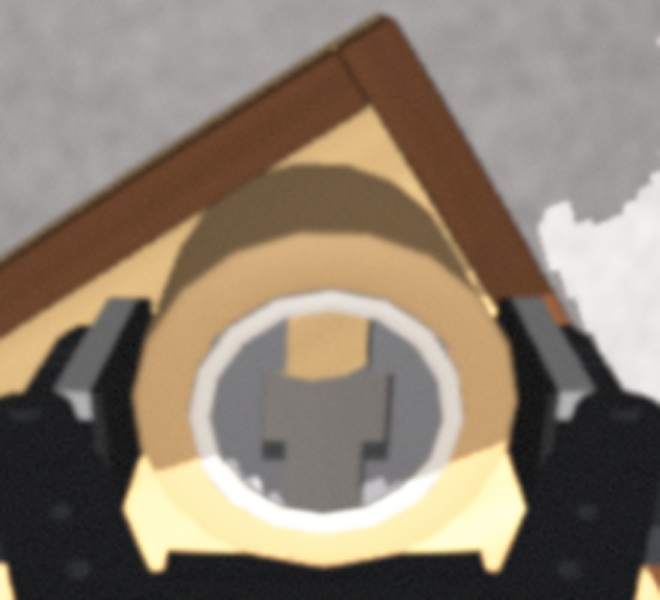

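Both fences show contact, with small reaction forces in x and y. I'll lower onto the board.

Request:
drive_tool([
  [40,0,0,-0.001,0],
  [40,0,0,-0.001,0],
  [40,0,0,0,0],
])

```text
clock: 16.0
position: [0.5811, -0.1351, 0.0339]
tool_rot: [3.099, -0.014, 1.187]
force: [-2.1, -0.3, -0.1]
grip_width: 0.0583
```

Request:
drive_tool([
  [40,0,0,-0.001,0],
  [40,0,0,0,0],
])

```text
clock: 16.2
position: [0.5811, -0.1354, 0.0336]
tool_rot: [3.099, -0.013, 1.187]
force: [-4.6, 0.7, 1.8]
grip_width: 0.0582
```

Request:
drive_tool([
  [75,0,0,0,0],
  [75,0,0,0,0],
  [85,0,0,0,0],
  [85,0,0,0,0],
  [85,0,0,0,0],
  [85,0,0,0,0],
])

```text
clock: 16.8
position: [0.583, -0.1344, 0.0341]
tool_rot: [3.096, -0.016, 1.188]
force: [0.0, -0.1, 0.0]
grip_width: 0.0726
```

Run:
```python
from h import *
s=bot.observe();print(s['position'],s['tool_rot'],s['force'],s['clock'],s['grip_width'])
im=bot.grab_frame('wrist')
cv2.imwrite('pics/c11.png',cv2.resize(im[130:330,150:370,::-1],None,fx=3,fy=3,interpolation=cv2.INTER_CUBIC))
```

```text
[ 0.58299275 -0.13437294  0.0340678 ] [ 3.09589591 -0.01555615  1.18809468] [ 0.01234095 -0.14659729  0.01958893] 16.8 0.0726299954226083
```

View pics/c11.png

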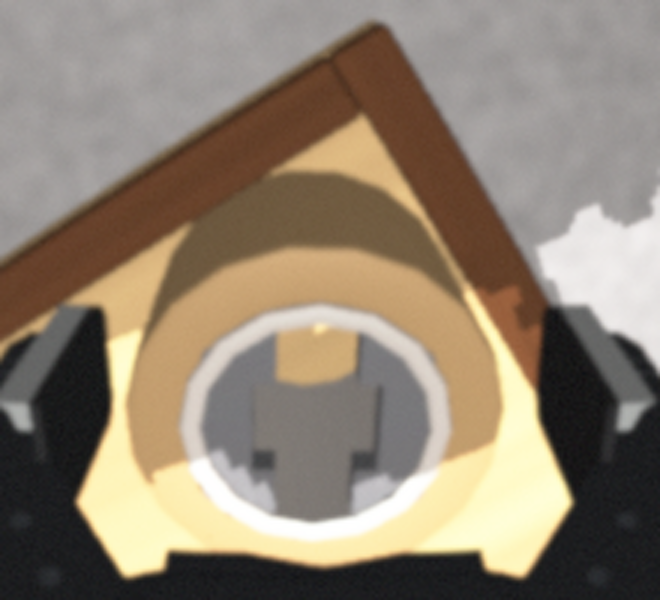

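Request:
drive_tool([
  [100,-0.001,0,0,0],
  [100,0,0,0,0],
  [100,0,0,0.01,0],
  [100,0,0,0.015,0],
  [100,0,0,0.02,0],
  [100,0,0,0.03,0],
  [100,-0.01,-0.02,0.04,0],
  [100,-0.01,-0.02,0.03,0],
  [100,-0.01,-0.02,0,0],
  [100,0,0,0,0],
  [100,0,0,0,0],
])

```text
clock: 17.95
position: [0.5508, -0.1946, 0.1948]
tool_rot: [3.091, -0.016, 1.192]
force: [0.4, 0.9, 0.2]
grip_width: 0.0857
```

Run:
```python
from fit import *
s=bot.observe();print(s['position'],s['tool_rot'],s['force'],s['clock'],s['grip_width'])
im=bot.grab_frame('wrist');save('wrist12.png',im);cv2.imwrite('pics/raw12.png',im[:,:,::-1])
np.save('ci12.npy',bot.camera_info('wrist'),allow_pickle=True)
cv2.imwrite('pics/c12.png',cv2.resize(im[60:290,110:370,::-1],None,fx=3,fy=3,interpolation=cv2.INTER_CUBIC)[:600])
save('side12.png',bot.grab_frame('side'))
```

```text
[ 0.55078246 -0.19457412  0.19480458] [ 3.09063963 -0.01586152  1.19153103] [0.38514464 0.92618213 0.17132209] 17.95 0.08567908279221653
```

View pics/c12.png

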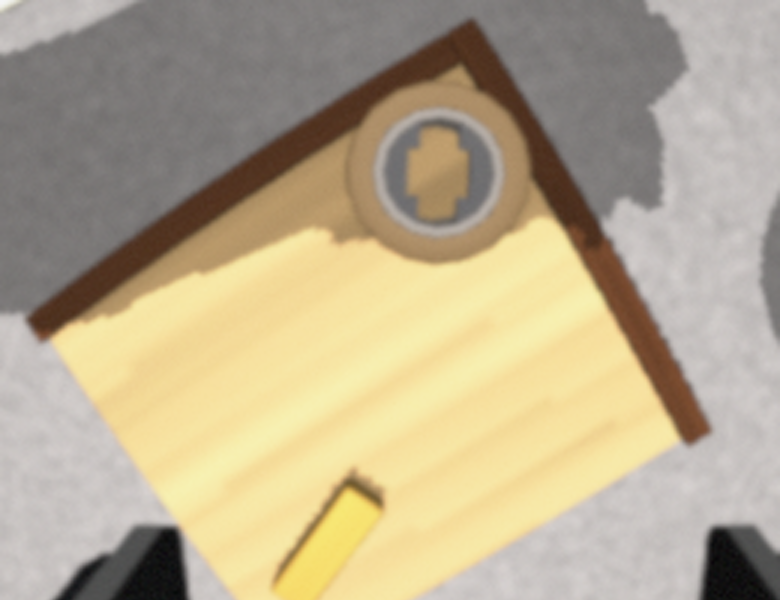

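View pics/side12.png

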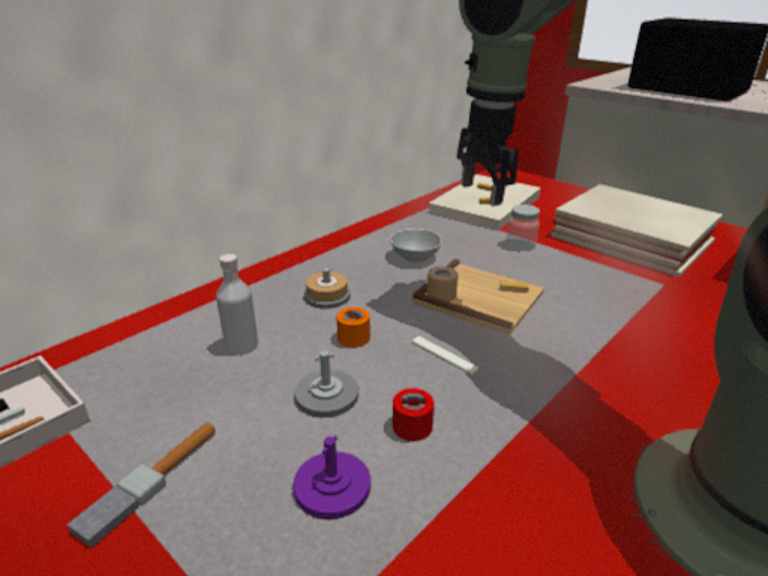

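Run:
```python
from fit import *
ci=np.load('ci12.npy',allow_pickle=True).item()
fit(ci,[((471,19),(.1,.09,.022)),((29,320),(-.1,.09,.022)),((711,432),(.1,-.09,.022)),((43,342),(-.1,.078,.022)),((689,444),(.088,-.09,.022)),((462,66),(.088,.078,.012))],(110,60,3))
r=atz('wrist',438.5/3+110,172/3+60,.062,ci)[:2];print('roll meas',r)
c0=np.array([.5311,-.1945])
```

```text
[ 0.53117538 -0.19502462  0.17520928] [[1.2, -1.1], [-2.0, -0.1], [1.6, -0.1], [-1.0, 1.2], [0.3, 1.3], [-0.2, -0.6]]
corner 0.6042316023781503 -0.1028791444703691
roll 0.5807307023337948 -0.13649026907376796
roll57 0.5791099506065978 -0.13880827766710582
roll meas [ 0.57959225 -0.13596098]
```

```bash
python3 -c "
from workcell import bot
print(bot.job_done())"
```

```text
the job is handed in; nothing more can be done
None
```

The tape roll is off its spindle and standing in the fence corner of the board, released and same side up. I handed the job in at about 18 s. No verdict was reported.

- **Removal:** I read the slot and lug directions in the wrist camera and turned the roll about 47 degrees clockwise. It slid up and off in one try, with no noticeable force against the lugs.
- **Placing:** I nudged the roll against both fences with a few newtons, lowered it until it touched the board, opened the gripper and backed away.
- **Final position:** From the last wrist picture the roll's axis is at about x = 58 mm, y = 50 mm in the board frame. Snug is 59 and 49 mm, so both are inside the allowed range, and the estimate is good to about 2 mm.
- **Bystanders:** The side view showed no visible shift in the bystanders or look-alikes. I checked this by eye and did not measure it.
- **Disagreements:** The tool drifted to about 0.05 rad of tilt during the job. The roll was gripped while it sat flat and looks flat in the pictures, but I did not measure its tilt. The board fit also left pixel errors of up to 2, about 2 mm.

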